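# Add a slotted balance weight to the lamp arm's hanger

### The job

Add the brass slotted weight to the counterbalance hanger: slide it sideways onto the stem from the stand's open front, above the grey weight and below the knob, with its slot in line with the grey one's, until the stem is fully home at the slot's end; then turn it about a quarter turn, either way, so that the two slots cross, and leave it lying flat on the grey weight, centred on the stem. Feel for the stem and work gently, never pressing sideways on it with more than about 10 N or anywhere on the stand with more than 25 N; leave everything else where it is.

Things in the scene. Friction and masses are not known exactly. Their poses are not given: they have to be found in the camera images.
- weight_mid (a point): centre (half-way up) of the brass slotted weight: a disc 60 mm across, 14 mm thick, about 0.3 kg. x axis: out of the slot's mouth; z up. Slot 12 mm wide, flared at the mouth, its flat end 5 mm beyond the centre: with the 8 mm stem against that end the disc's centre is 1 mm short of the stem's axis. It lies on a round rest 25 mm high, 48 mm across, so fingers can reach below its rim
- stand: cream counterbalance stand, fixed. Origin: on the table, under the middle of the hanger's groove. x axis: along the groove, from the open front (robot's side) to the back; z up. Base 20 mm high. The hanger in the groove: a foot 32 mm across, on it the grey slotted weight (50 mm across, 44 to 58 mm above the table, slot along the stand's x, mouth to the back), and the upright stem
- stem_mean (a point): middle of the places where the stem can be, 65 mm above the table, which is the height of the brass weight's centre when it lies on the grey one. The hanger is clamped hard in the groove: the stem's axis is on the stand's x axis, but anywhere from 28 mm before to 28 mm behind this point. Its true place is not reported: feel or look for it. Stem 8 mm thick, rigid
- knob_mean (a point): underside of the black knob on the stem's top, if the stem were at the middle of its range (it is up to 28 mm before or behind). Knob 18 mm across, 92 to 104 mm above the table; it does not pass through a slot. The gap between it and the grey weight is 34 mm
- cheeks (a point): midway between the tops of the stand's two upright side cheeks, 75 mm above the table; their inner faces are 68 mm to either side and they run 50 mm before and behind this point. Behind them a housing, up to 101 mm high, fills the stand's back from 73 mm behind this point on. The front is open
- plain_weight: plain round steel weight without a slot, 54 mm across and 14 mm thick, lying on the other rest; a bystander; origin at the centre of its underside
- spray: small blue spray bottle with a white head, 40 mm across, 100 mm high; a bystander; origin under its centre
- saline: clear bottle, 60 mm across, 160 mm high; a bystander; origin under its centre
- carton: white and blue carton, 40 x 90 x 70 mm high; a bystander; origin under its centre
- phone: black phone lying flat, 150 x 72 x 9 mm; a bystander; origin under its centre
- drops: white eye-drop bottle with a red cap, 26 mm across, 55 mm high; a bystander; origin under its centre
- driver: screwdriver lying flat, 170 mm long; a bystander; origin under its middle
- spare: small steel slotted weight lying on the table, 40 mm across, 10 mm thick; a bystander; origin at the centre of its underside

How it is judged:
By the outcome, as a careful person would: the job done as asked, in the order asked, and still so for the second after the job is handed in, with the robot touching nothing.
It also fails if it takes over 64 s, if anything falls off the work surface, if the arm or the gripper's body presses on something with over 40 N, if the wrist force passes 120 N, or if a joint passes its speed limit or range.

### The arm

A 6-joint arm with a two-finger parallel gripper is mounted at the origin on the work surface. World frame = base frame: x ahead of the robot, y to its left, z up, the work surface at z = 0. Lengths are in m, angles in rad, forces in N, time in s.
With the tool pointing down it reaches from about 0.325 to 0.775 m from the base axis. Payload 5.5 kg.
Tool frame: the origin (TCP) lies where the fingers leave the gripper's body, on its centre line; the fingertips stand 80 mm ahead of it and the grasp point (between the pads) lies 61 mm ahead of it; z points along the fingers, y is the direction in which the jaws open and shut (so a half turn about z gives the same grasp; the last joint's range is limited). The gripper opens to 88 mm and grips with 3 to 60 N. Pads are 20 mm wide; open, the fingers measure 115 mm over their backs; the gripper's body (75 mm by 178 mm) begins 61 mm behind the grasp point.
Start: joints at [-1.386, 0.091, 1.231, -0, 1.82, -0.057], TCP at [0.144, -0.583, 0.303] pointing down, gripper open.
Joint ranges: [-2.87, 2.87], [-0.86, 2.18], [0.17, 2.46], [-1.51, 4.65], [0.06, 2.69], [-2.65, 2.65]. Speed limits (rad/s): [2.57, 2.57, 3.01, 3.14, 3.14, 3.14].

### API

Orientations are given as a rotation vector (axis times angle).
In Python, from plant import arm gives the robot as it stands. Calls block until the motion is done:
- arm.movep(position, orientation): joint-space move of the TCP to a pose.
- arm.move_linear(position, orientation=None, vel=0.15, stop_force=None): straight line of the TCP; orientation=None keeps the orientation; vel is the mean speed in m/s. With stop_force (N) it stops when the force on the tool has changed by that much, and returns True; else False.
- arm.move_j(angles): joint-space move.
- arm.gripper_open() and arm.gripper_close(strength=None): open the fingers fully, or close them until they stop; strength is the grip in N (None keeps the last).
- arm.sleep(seconds).
- arm.inverse_kinematics(position, orientation): joint angles nearest the present ones, or None.
- arm.read_state(): the state.
- arm.get_image(name): name is "scene" or "top"; returns a dict with "image" (384x512x3 uint8, red, green, blue), "vertical_fov" (degrees; the focal length in pixels is half the picture's height over the tangent of half this angle, whatever the lens; pixels are square), "cx", "cy" (the principal point, pixels), "pose" (4x4, takes a point from camera to world coordinates). Camera axes: x right, y down, z forward; pixel columns grow to the right and rows downward; lengths in m; the calibration is good to about 2 mm. A picture is of the moment at which its call begins. There is no depth.
A pose or a line that the arm cannot do raises arm.MotionError and nothing moves.
- arm.finish_job(): hands the job in, once; it reports no verdict.
The state is a dict: "time": time; "qpos": joint angles; "qd": joint speeds; "joint_efforts": joint torques, N m; "eef_pos": TCP position; "eef_rot": TCP orientation; "wrist_force": force on the tool from outside, world axes, zero at the start; "wrist_torque": the same for the moment, N m; "opening": opening from 0.0 (shut) to 1.0 (fully open).
Only numpy, scipy, OpenCV 4.12 (cv2) and the standard library are available. Lean on these libraries where they do the work, as an engineer would, in place of code of your own. Each camera call takes 0.05 s, during which the arm holds its last target.

## Working session

There is one attempt and no reset: what is moved stays moved. The work goes in short steps, each a Python script; the robot and the scene stay as the last script left them, time stands still between calls to the robot, and variables do not carry over. Pictures are saved under pics/ and viewed, and the job is handed in when it is done.

```bash
ls; mkdir -p pics
python3 - <<'E'
from plant import arm
import cv2,numpy as np
for n in ("scene","top"):
    d=arm.get_image(n); cv2.imwrite(f"pics/{n}0.png",cv2.cvtColor(d["image"],cv2.COLOR_RGB2BGR))
    print(n,d["vertical_fov"],d["cx"],d["cy"]); print(np.round(d["pose"],4).tolist())
s=arm.read_state(); print(s)
E
```

```text
pics
scene 42.53647238669262 251.1172310700256 187.63721185881911
[[-0.5758, 0.5862, -0.5698, 1.3898], [0.8173, 0.4289, -0.3847, 0.4718], [0.0189, -0.6873, -0.7261, 1.0418], [0.0, 0.0, 0.0, 1.0]]
top 44.697224010097855 257.1538858467687 190.01907608275602
[[0.0109, -0.9864, 0.164, 0.3878], [-0.9999, -0.0107, 0.0021, -0.044], [-0.0003, -0.164, -0.9865, 1.5065], [0.0, 0.0, 0.0, 1.0]]
{'time': 0.1, 'qpos': array([-1.38570084e+00,  9.17855976e-02,  1.23172920e+00, -3.61231236e-05,
        1.81976058e+00, -5.67069987e-02]), 'qd': array([-0.00143068, -0.00015189, -0.00214554,  0.00147945, -0.00081511,
        0.00026815]), 'joint_efforts': array([ 3.16976228e-03, -4.47859383e+01, -4.07568169e+01,  7.00763706e-02,
        2.84436950e-02, -1.04880562e-04]), 'eef_pos': array([ 0.1436368 , -0.58244131,  0.30163908]), 'eef_rot': array([-3.11699701e+00, -3.78681732e-01,  2.24333990e-04]), 'wrist_force': array([ 0.1091317 , -0.27405539,  0.6329266 ]), 'wrist_torque': array([-0.04314651, -0.05585417,  0.02515193]), 'opening': 1.001007506792353}
```

View pics/scene0.png

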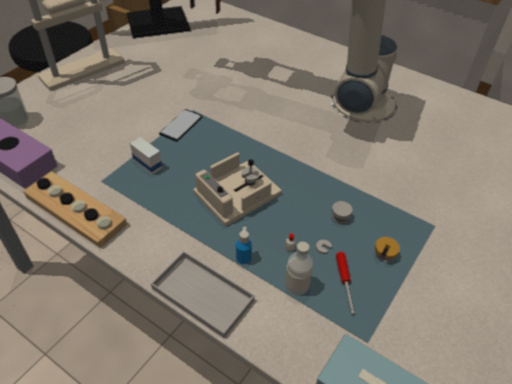

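View pics/top0.png

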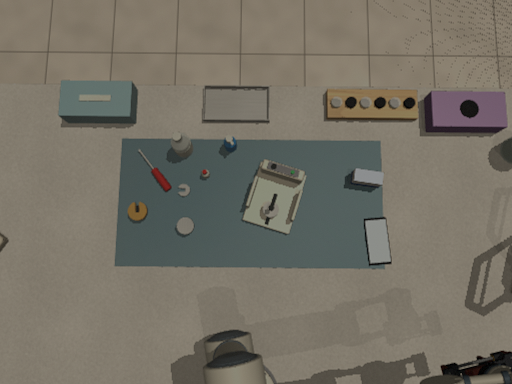

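The scene view shows the stand near (238,188), the brass weight near (388,249) and the plain weight at (342,211). In the top view the stand is near (275,200), the brass weight at (137,211). I'll zoom in on these.

Run:
```python
import cv2,numpy as np
s=cv2.imread("pics/scene0.png");t=cv2.imread("pics/top0.png")
def c(im,x,y,w,h,k): return cv2.resize(im[y:y+h,x:x+w],None,fx=k,fy=k,interpolation=cv2.INTER_CUBIC)
cv2.imwrite("pics/z1.png",np.hstack([c(s,190,148,96,72,4),c(t,230,150,96,72,4)]))
cv2.imwrite("pics/z2.png",np.hstack([c(s,360,228,48,36,8),c(t,113,193,48,36,8)]))
```

```text
(no output)
```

View pics/z1.png

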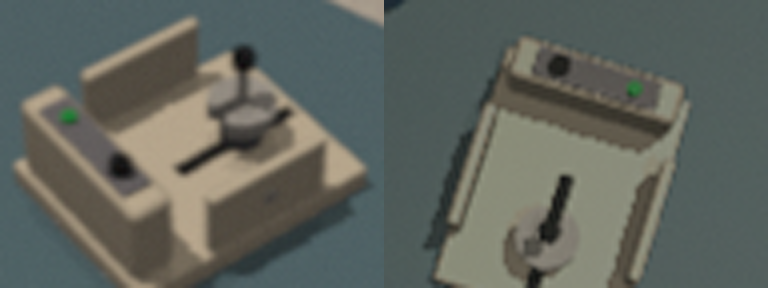

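View pics/z2.png

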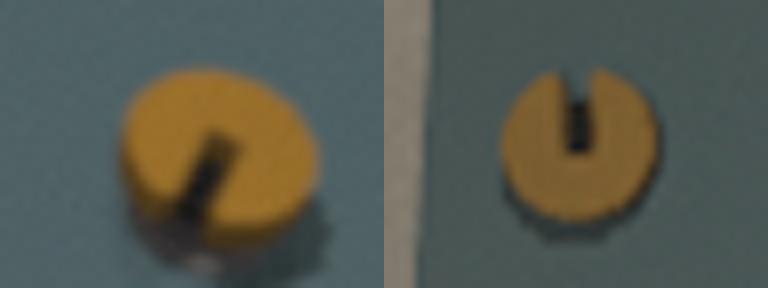

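```bash
cat > h.py <<'E'
import cv2,numpy as np
from scipy.spatial.transform import Rotation as R
import pickle
def cams():
    return pickle.load(open("cams.pkl","rb"))
def K(d):
    f=192/np.tan(np.radians(d["vertical_fov"])/2); return f,d["cx"],d["cy"]
def proj(d,P):
    P=np.atleast_2d(P); M=np.linalg.inv(d["pose"]); p=P@M[:3,:3].T+M[:3,3]
    f,cx,cy=K(d); return np.c_[cx+f*p[:,0]/p[:,2],cy+f*p[:,1]/p[:,2]]
def ray(d,uv,z):
    uv=np.atleast_2d(uv); f,cx,cy=K(d)
    r=np.c_[(uv[:,0]-cx)/f,(uv[:,1]-cy)/f,np.ones(len(uv))]@d["pose"][:3,:3].T; o=d["pose"][:3,3]
    return o+r*((z-o[2])/r[:,2])[:,None]
def crop(im,x,y,w,h,k):
    o=cv2.resize(im[y:y+h,x:x+w],None,fx=k,fy=k,interpolation=cv2.INTER_CUBIC)
    for i in range(0,w,10):
        cv2.line(o,(i*k+k//2,0),(i*k+k//2,6),(0,0,255),1); cv2.putText(o,str(x+i),(i*k,18),0,.35,(255,255,255),1)
    for i in range(0,h,10):
        cv2.line(o,(0,i*k+k//2),(6,i*k+k//2),(0,0,255),1); cv2.putText(o,str(y+i),(8,i*k+8),0,.35,(255,255,255),1)
    return o
E
python3 - <<'E'
from plant import arm
import pickle; from h import *
D={}
for n in ("scene","top"):
    L=[arm.get_image(n) for _ in range(4)]; d=L[0]; d["image"]=np.mean([l["image"] for l in L],0).astype(np.uint8); D[n]=d
    print(np.std([l["image"].astype(float) for l in L],0).mean())
pickle.dump(D,open("cams.pkl","wb"))
g=lambda n:cv2.cvtColor(D[n]["image"],cv2.COLOR_RGB2BGR)
cv2.imwrite("pics/a_top.png",crop(g("top"),235,152,78,86,7)[:600])
cv2.imwrite("pics/a_scene.png",crop(g("scene"),188,146,100,78,7))
# brass seg
for n in D:
    hsv=cv2.cvtColor(D[n]["image"],cv2.COLOR_RGB2HSV)
    m=cv2.inRange(hsv,(10,110,60),(30,255,255))
    k,lab,st,c=cv2.connectedComponentsWithStats(m)
    for i in range(1,k):
        if st[i,4]>60: print(n,st[i],c[i])
E
```

```text
0.634975415915863
0.45090727963204125
scene [107   0  42  29 611] [125.38625205   9.2405892 ]
scene [  25  173  100   73 2393] [ 75.58587547 209.93313832]
scene [375 237  24  22 376] [386.99202128 246.86702128]
top [327  90  37   4  92] [346.89130435  91.05434783]
top [366  90  50  12 203] [397.07881773  93.09852217]
top [326  94  49  24 234] [338.82478632 110.06410256]
top [369  94  24  15  82] [381.46341463  98.5       ]
top [128 202  19  19 252] [136.99603175 211.36111111]
```

View pics/a_top.png

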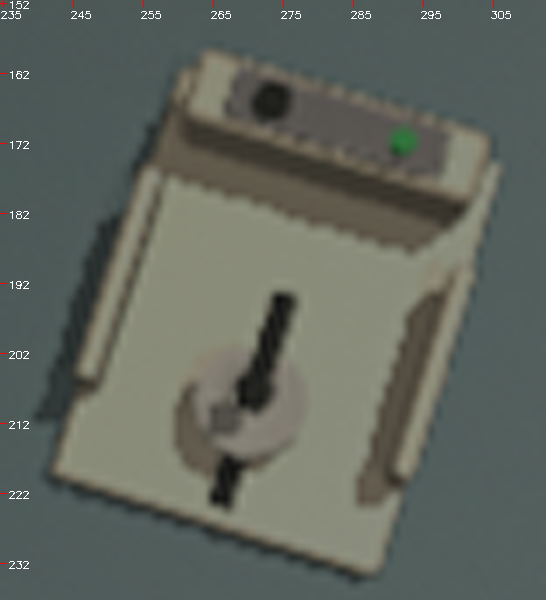

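View pics/a_scene.png

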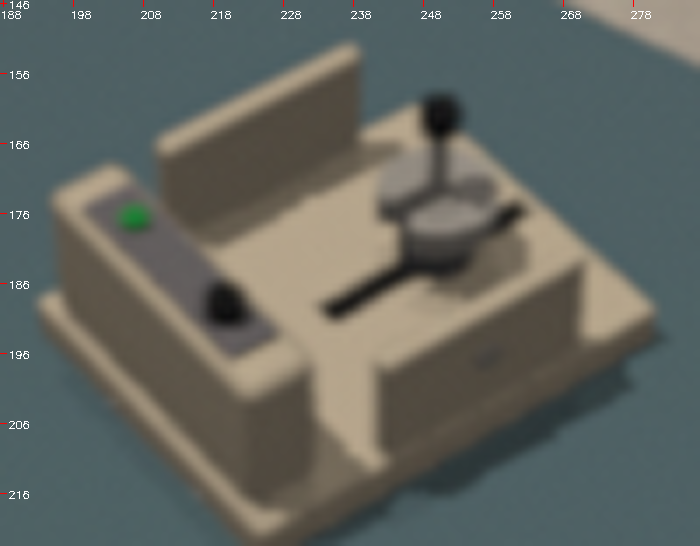

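```bash
cat > fit.py <<'E'
from h import *
from scipy.optimize import least_squares
D=cams(); T,S=D["top"],D["scene"]
t=lambda X,Y:np.array([235+X/7-.5,152+Y/7-.5]); s=lambda X,Y:np.array([188+X/7-.5,146+Y/7-.5])
for n,a,b,d in(("top",t(285,293),t(219,505),T),("scene",s(328,312),s(520,210),S)):
    p=ray(d,[a,b],.02); v=p[0]-p[1]; print(n,"groove",p[:,:2].round(4).tolist(),"mid",p.mean(0).round(4),"yaw",np.degrees(np.arctan2(v[1],v[0])),np.linalg.norm(v))
p=ray(T,[t(155,178),t(92,383),t(455,265),t(395,475),t(190,120),t(462,205)],[.075]*4+[.101]*2);print(p.round(4))
p2=ray(S,[s(160,155),s(358,60)],.075);print(p2.round(4))
# brass
hsv=lambda d:cv2.inRange(cv2.cvtColor(d["image"],cv2.COLOR_RGB2HSV),(10,110,60),(30,255,255))
# knob centre z=.098, triangulate from both
kt,ks=t(255,392),s(440,117)
def res(P): return np.r_[proj(T,P)[0]-kt,proj(S,P)[0]-ks]
r=least_squares(res,[.5,-.1,.1]);print("knob",r.x.round(4),r.fun.round(2))
def mid(d,uv,z):return ray(d,uv,z)[0].round(4)
print(mid(T,kt,.098),mid(S,ks,.098))
E
python3 fit.py
```

```text
top groove [[0.6246, -0.0991], [0.5265, -0.0695]] mid [ 0.5756 -0.0843  0.02  ] yaw -16.79664412103681 0.10247805758316565
scene groove [[0.6238, -0.1025], [0.5296, -0.0726]] mid [ 0.5767 -0.0875  0.02  ] yaw -17.639958029592798 0.09885072570652133
[[ 0.6672 -0.0389  0.075 ]
 [ 0.5747 -0.0121  0.075 ]
 [ 0.6293 -0.1725  0.075 ]
 [ 0.5354 -0.1458  0.075 ]
 [ 0.6882 -0.054   0.101 ]
 [ 0.6515 -0.1733  0.101 ]]
[[ 0.6355 -0.177   0.075 ]
 [ 0.5434 -0.1462  0.075 ]]
knob [ 0.5696 -0.085   0.097 ] [ 0.53 -0.29  0.54  0.08]
[ 0.5685 -0.0834  0.098 ] [ 0.5711 -0.0858  0.098 ]
```

Run:
```python
from h import *
from scipy.optimize import least_squares
D=cams(); 
k=12
C={}
for n,(x,y) in (("top",(120,194)),("scene",(370,230))):
    d=D[n]; im=d["image"][y:y+34,x:x+34]; b=cv2.resize(im,None,fx=k,fy=k,interpolation=cv2.INTER_CUBIC)
    m=cv2.inRange(cv2.cvtColor(b,cv2.COLOR_RGB2HSV),(10,110,40),(30,255,255))
    c=max(cv2.findContours(m,0,cv2.CHAIN_APPROX_NONE)[0],key=cv2.contourArea)
    h=cv2.convexHull(c)[:,0]; 
    # sample contour of hull mask
    hm=np.zeros_like(m); cv2.fillConvexPoly(hm,h,255)
    hc=cv2.findContours(hm,0,cv2.CHAIN_APPROX_NONE)[0][0][:,0]
    C[n]=((hc+.5)/k-.5+[x,y])
    o=cv2.cvtColor(b,cv2.COLOR_RGB2BGR); cv2.drawContours(o,[c],-1,(0,255,0),1); cv2.imwrite(f"pics/b_{n}.png",o)
th=np.linspace(0,2*np.pi,120,endpoint=False)
def outline(d,cx,cy,z0,z1):
    P=np.r_[[[cx+.03*np.cos(a),cy+.03*np.sin(a),z] for z in (z0,z1) for a in th]]
    h=cv2.convexHull((proj(d,P)).astype(np.float32))
    return h[:,0]
def sd(poly,pts): return np.array([cv2.pointPolygonTest(poly.reshape(-1,1,2),(float(a),float(b)),True) for a,b in pts])
for n in D:
    pts=C[n][::6]
    f=lambda p: sd(outline(D[n],p[0],p[1],.025,.039),pts)-p[2]*10
    r=least_squares(f,[*ray(D[n],pts.mean(0),.035)[0][:2],0],diff_step=1e-4);print(n,r.x[:2].round(4),"infl px",r.x[2]*10,"rms",np.sqrt((f(r.x)**2).mean()))
def both(p):
    return np.r_[[v for n in D for v in (sd(outline(D[n],p[0],p[1],p[2]-.007,p[2]+.007),C[n][::6]))]]
r=least_squares(both,[.52,.3,.032],diff_step=1e-4);print("joint",r.x.round(4),np.sqrt((r.fun**2).mean()))
```

```text
scene [0.5643 0.336 ] infl px 0.34476513517413354 rms 0.16574686071147646
top [0.5619 0.3398] infl px 0.31117787690426013 rms 0.1528442424890809
joint [0.5628 0.3373 0.0311] 0.6319356882958389
```

View pics/b_top.png

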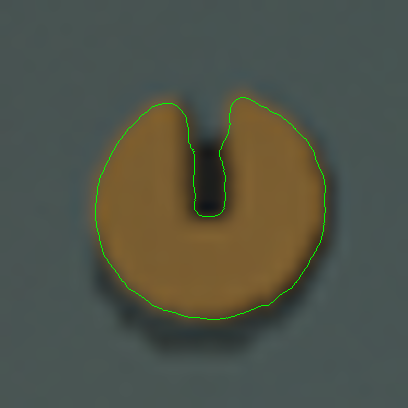

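View pics/b_scene.png

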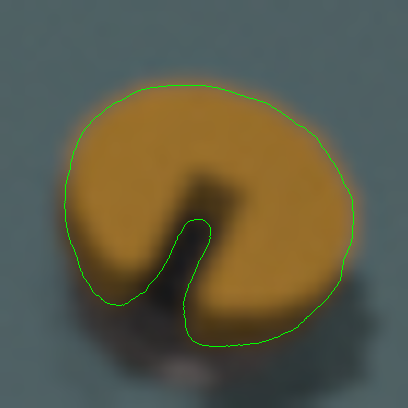

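The brass disc is at about (0.563, 0.338, 0.031) with its slot mouth along +x. The stand's groove yaw is about -17°, and the stem's line is well determined, with the stem near (0.570, -0.085). The two cameras disagree by a constant offset of about 3 mm. Next I'll check the kinematics and pick the disc up.

```bash
cat >> h.py <<'E'
def down(deg): return (R.from_euler('z',deg,degrees=True)*R.from_euler('x',180,degrees=True)).as_rotvec()
E
python3 - <<'E'
from plant import arm
from h import *
for p,yaws in (([.563,.338,.093],[0,180]),([.508,-.066,.133],[-17,163]),([.57,-.085,.133],[-17,163,-107,73])):
    for y in yaws:
        q=arm.inverse_kinematics(p,down(y)); print(p,y,None if q is None else np.round(q,2))
a=down(0); 
arm.movep([.563,.338,.18],a)
arm.move_linear([.563,.338,.093],a,vel=.1)
s=arm.read_state();print(s["time"],s["eef_pos"],s["wrist_force"])
arm.gripper_close(35)
s=arm.read_state();print(s["time"],s["eef_pos"],s["wrist_force"],s["opening"],s["qpos"])
E
```

```text
[0.563, 0.338, 0.093] 0 [ 0.49  0.3   1.37 -0.    1.47  2.06]
[0.563, 0.338, 0.093] 180 [ 0.49  0.3   1.37  0.    1.47 -1.08]
[0.508, -0.066, 0.133] -17 [-0.2  -0.11  1.73 -0.    1.52  1.67]
[0.508, -0.066, 0.133] 163 [-0.2  -0.11  1.73  0.    1.52 -1.47]
[0.57, -0.085, 0.133] -17 [-0.21  0.06  1.56 -0.    1.52  1.66]
[0.57, -0.085, 0.133] 163 [-0.21  0.06  1.56  0.    1.52 -1.48]
[0.57, -0.085, 0.133] -107 None
[0.57, -0.085, 0.133] 73 [-0.21  0.06  1.56  0.    1.52  0.09]
5.0667 [0.56345322 0.338244   0.0940677 ] [1.04307989 0.57033492 0.94915886]
5.625 [0.56313655 0.33779733 0.09331321] [ 0.12650065 -2.02434845  2.37872554] 0.6766309718242375 [ 4.88687598e-01  2.97782607e-01  1.37039875e+00 -4.33655919e-04
  1.47321506e+00  2.05968963e+00]
```

Run:
```python
from plant import arm
from h import *
s=arm.read_state(); p=s["eef_pos"]
arm.move_linear([.563,.338,.20],down(0),vel=.15)
arm.movep([.50,-.0635,.20],down(-17))
arm.move_linear([.50,-.0635,.133],down(-17),vel=.15)
arm.sleep(.3)
s=arm.read_state();print(s["time"],s["eef_pos"],s["eef_rot"],s["wrist_force"],s["wrist_torque"],s["opening"])
D={}
for n in ("scene","top"):
    D[n]=arm.get_image(n)
    cv2.imwrite(f"pics/c_{n}.png",crop(cv2.cvtColor(D[n]["image"],cv2.COLOR_RGB2BGR),*((188,136,100,78,7) if n=="scene" else (225,152,88,85,7))))
pickle.dump(D,open("cams2.pkl","wb"))
```

```text
8.9 [ 0.5004522  -0.06360059  0.13408072] [ 3.10694648e+00 -4.64308381e-01  2.83958210e-03] [ 0.56855983 -0.16854657 -2.45315316] [0.09718308 0.03284403 0.02372174] 0.6752390714916846
```

View pics/c_scene.png

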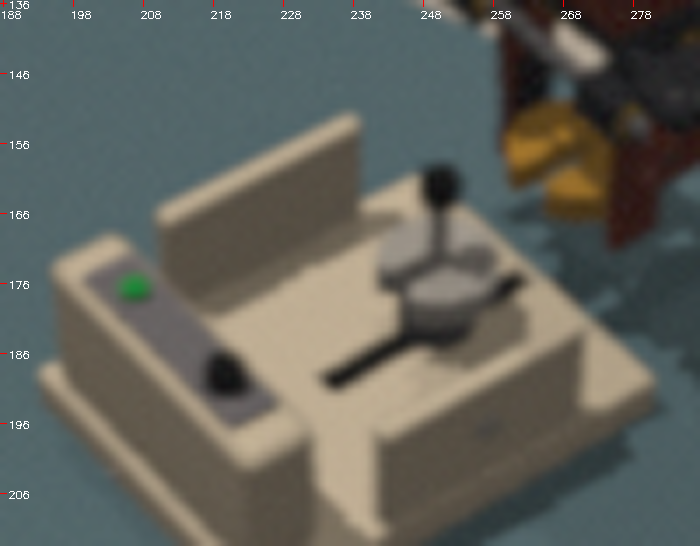

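View pics/c_top.png

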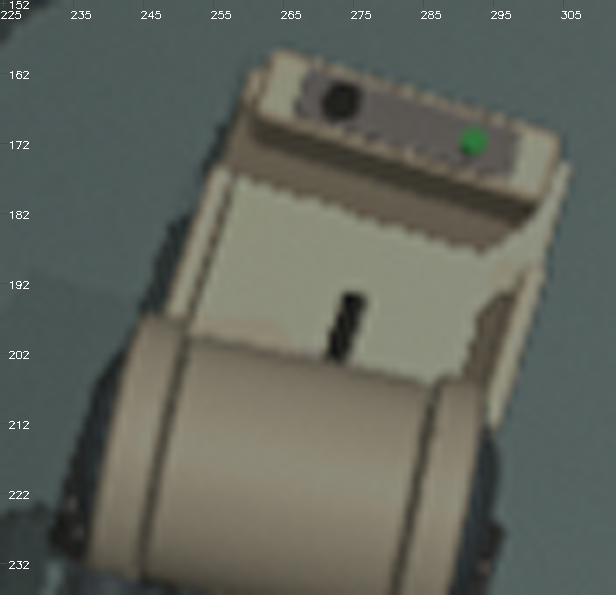

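```bash
cat > ov.py <<'E'
from h import *
def disc(x,y,z,yaw,off=0):
    # outline of top and bottom with slot
    a=np.radians(np.linspace(11.5,348.5,60)); o=np.c_[.03*np.cos(a),.03*np.sin(a)]
    o=np.r_[o,[[.02,-.006],[-.005,-.006],[-.005,.006],[.02,.006],o[0]]]+[off,0]
    c,s=np.cos(np.radians(yaw)),np.sin(np.radians(yaw)); o=o@np.array([[c,s],[-s,c]])+[x,y]
    return [np.c_[o,np.full(len(o),z+h)] for h in (.007,-.007)]
def overlay(d,discs,box,fn,shift=(0,0)):
    x,y,w,h,k=box; im=crop(cv2.cvtColor(d["image"],cv2.COLOR_RGB2BGR),*box)
    for P,col in discs:
        q=((proj(d,P)+shift-[x,y]+.5)*k).astype(np.int32); cv2.polylines(im,[q],False,col,1)
    cv2.imwrite(fn,im)
E
python3 - <<'E'
from ov import *
d=pickle.load(open("cams2.pkl","rb"))["scene"]
t,b=disc(.5005,-.0636,.0731,-17); overlay(d,[(t,(0,255,0)),(b,(255,255,0))],(240,135,50,40,14),"pics/d1.png")
E
```

```text
(no output)
```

View pics/d1.png

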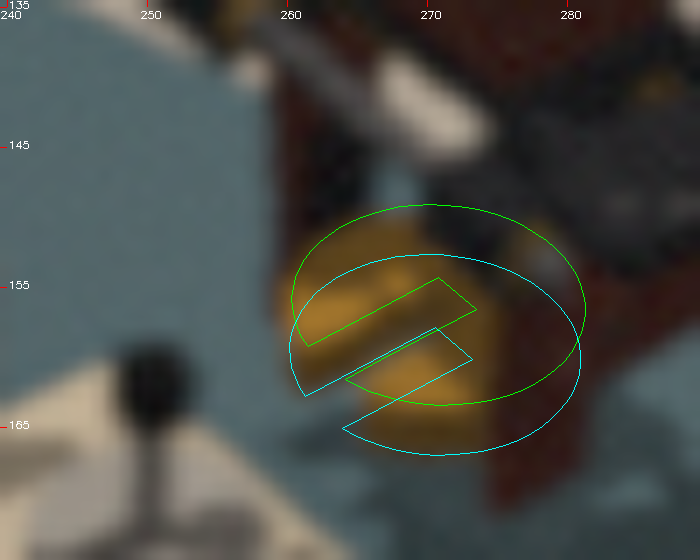

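The scene view shows the held disc at about (268,159), where predicted to within about 1 px, with its slot facing the stem and knob at (251,161). The remaining offset matches the scene camera's bias. My lateral alignment is within about 0.5 mm, so I'll start feeling in.

Run:
```python
from plant import arm
from h import *
u=np.array([np.cos(np.radians(-17)),np.sin(np.radians(-17)),0]); n=np.array([-u[1],u[0],0])
p0=np.array([.5003,-.0639,.133])
arm.move_linear(p0+.034*u,down(-17),vel=.08)
arm.sleep(.2); s=arm.read_state(); f0=s["wrist_force"]; e=s["eef_pos"]
print(s["time"],"along",(e-p0)@u,"lat",(e-p0)@n,f0)
hit=arm.move_linear(p0+.085*u,down(-17),vel=.02,stop_force=4)
s=arm.read_state();e=s["eef_pos"]; df=s["wrist_force"]-f0
print(hit,s["time"],"along",(e-p0)@u,"lat",(e-p0)@n,"F u,n,z",df@u,df@n,df[2],s["wrist_torque"],e)
d=arm.get_image("scene"); pickle.dump({"scene":d},open("cams3.pkl","wb"))
from ov import *
t,b=disc(e[0],e[1],e[2]-.061,-17); overlay(d,[(t,(0,255,0)),(b,(255,255,0))],(225,140,50,40,14),"pics/e1.png",(-.7,0))
```

```text
9.7833 along 0.03365295648831141 lat 5.3380086356523366e-05 [ 0.27857343 -0.39886337 -3.36304731]
True 11.5833 along 0.07369840753363882 lat -5.869357886012841e-05 F u,n,z -1.4389308470476943 0.7534676992880178 0.19471723544263986 [ 0.06539211  0.01267765 -0.02628304] [ 0.57076098 -0.08550346  0.13151364]
```

View pics/e1.png

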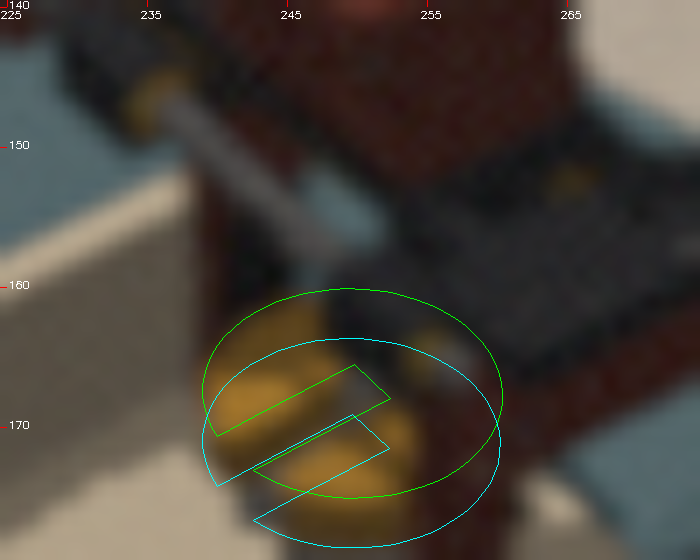

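Contact came at 73.7 mm, where vision predicted about 73.3 mm. The picture shows the stem in the slot near (249,167) and the knob just above. I'll push again gently to check that it's fully home.

Run:
```python
from plant import arm
from h import *
u=np.array([np.cos(np.radians(-17)),np.sin(np.radians(-17)),0]); n=np.array([-u[1],u[0],0])
p0=np.array([.5003,-.0639,.133]); f0=np.array([.2786,-.3989,-3.363])
def rep(l):
    s=arm.read_state();e=s["eef_pos"]; df=s["wrist_force"]-f0
    print(l,round(s["time"],2),"along %.4f lat %.4f z %.4f"%((e-p0)@u,(e-p0)@n,e[2]),"F",(df@u).round(2),(df@n).round(2),df[2].round(2),"T",s["wrist_torque"].round(3))
    return e
arm.sleep(.2); e=rep("rest")
h=arm.move_linear(e+.003*u,down(-17),vel=.01,stop_force=4); rep(h)
arm.sleep(.3); rep("rest")
```

```text
rest 11.83 along 0.0730 lat -0.0001 z 0.1302 F 0.4 0.05 0.81 T [ 0.043 -0.029 -0.033]
True 12.09 along 0.0738 lat -0.0001 z 0.1288 F 1.23 -0.08 0.3 T [-0.005 -0.04   0.013]
rest 12.39 along 0.0732 lat -0.0002 z 0.1275 F 0.13 0.14 -0.34 T [0.061 0.021 0.047]
```

The readings after each stop are small, so I'll verify again. I'll restore the height first, then do one more steady push.

Run:
```python
from plant import arm
from h import *
u=np.array([np.cos(np.radians(-17)),np.sin(np.radians(-17)),0]); n=np.array([-u[1],u[0],0])
p0=np.array([.5003,-.0639,.133]); f0=np.array([.2786,-.3989,-3.363])
def rep(l):
    s=arm.read_state();e=s["eef_pos"]; df=s["wrist_force"]-f0
    print(l,round(s["time"],2),"along %.4f lat %.4f z %.4f"%((e-p0)@u,(e-p0)@n,e[2]),"F",(df@u).round(2),(df@n).round(2),df[2].round(2),"T",s["wrist_torque"].round(3))
    return e
arm.move_linear(p0+.070*u,down(-17),vel=.03); arm.sleep(.2); rep("back")
for a in (.0725,.0735,.0742,.0749,.0756):
    h=arm.move_linear(p0+a*u,down(-17),vel=.01,stop_force=5); arm.sleep(.1);rep((a,h))
    if h: break
```

```text
back 12.94 along 0.0700 lat -0.0000 z 0.1330 F 0.3 0.74 0.29 T [ 0.086  0.03  -0.003]
(0.0725, False) 13.44 along 0.0725 lat -0.0000 z 0.1330 F 0.06 -0.23 0.1 T [0.031 0.063 0.018]
(0.0735, False) 13.79 along 0.0735 lat -0.0000 z 0.1330 F -0.25 0.55 0.18 T [0.049 0.028 0.016]
(0.0742, False) 14.14 along 0.0741 lat 0.0000 z 0.1330 F -1.86 1.01 0.47 T [ 0.168  0.255 -0.004]
(0.0749, False) 14.49 along 0.0743 lat 0.0000 z 0.1329 F -6.28 -0.71 2.49 T [0.297 0.848 0.042]
(0.0756, False) 14.84 along 0.0744 lat 0.0000 z 0.1329 F -8.51 -0.16 3.64 T [0.384 1.205 0.008]
```

The steady push shows the slot end firmly on the stem at 74.1 mm, with force rising to 8.5 N and no lateral load. I'll back off and turn +90° in the air in monitored steps.

```bash
cat > g.py <<'E'
from plant import arm
from h import *
u=np.array([np.cos(np.radians(-17)),np.sin(np.radians(-17)),0]); n=np.array([-u[1],u[0],0])
p0=np.array([.5003,-.0639,.133]); f0=np.array([.2786,-.3989,-3.363])
stem=p0+.0731*u
def rep(l):
    s=arm.read_state();e=s["eef_pos"]; df=s["wrist_force"]-f0
    print(l,round(s["time"],2),"rel stem u %.4f n %.4f z %.4f"%((e-stem)@u,(e-stem)@n,e[2]),"F",(df@u).round(2),(df@n).round(2),df[2].round(2),"T",s["wrist_torque"].round(3))
    return e
E
python3 - <<'E'
from g import *
arm.move_linear(stem-.001*u,down(-17),vel=.02); arm.sleep(.15); rep("back")
for th in (22.5,45,67.5,90):
    c,s=np.cos(np.radians(th)),np.sin(np.radians(th))
    t0=arm.read_state()["time"]
    h=arm.move_linear(stem-.001*(c*u+s*n),down(-17+th),vel=.002,stop_force=5); rep((th,h)); print(arm.read_state()["time"]-t0)
    if h: break
arm.sleep(.2);rep("rest")
d=arm.get_image("scene"); cv2.imwrite("pics/f1.png",crop(cv2.cvtColor(d["image"],cv2.COLOR_RGB2BGR),215,136,60,46,12))
E
```

```text
back 15.32 rel stem u -0.0008 n -0.0000 z 0.1331 F -0.26 -0.37 -0.27 T [-0.009  0.022 -0.041]
(22.5, False) 15.86 rel stem u -0.0009 n -0.0004 z 0.1329 F -0.38 -0.08 -0.09 T [ 0.003  0.004 -0.025]
0.541599999999999
(45, False) 16.4 rel stem u -0.0007 n -0.0007 z 0.1330 F 0.07 0.92 -0.51 T [-0.035 -0.006 -0.005]
0.5416999999999987
(67.5, False) 16.94 rel stem u -0.0004 n -0.0009 z 0.1330 F 0.51 0.35 -0.18 T [-0.089 -0.071 -0.021]
0.5417000000000023
(90, False) 17.48 rel stem u 0.0000 n -0.0010 z 0.1330 F -0.51 0.56 -0.01 T [-0.047 -0.067  0.024]
0.541599999999999
rest 17.68 rel stem u 0.0000 n -0.0010 z 0.1330 F -0.47 0.83 -0.01 T [-0.074 -0.036 -0.02 ]
```

View pics/f1.png

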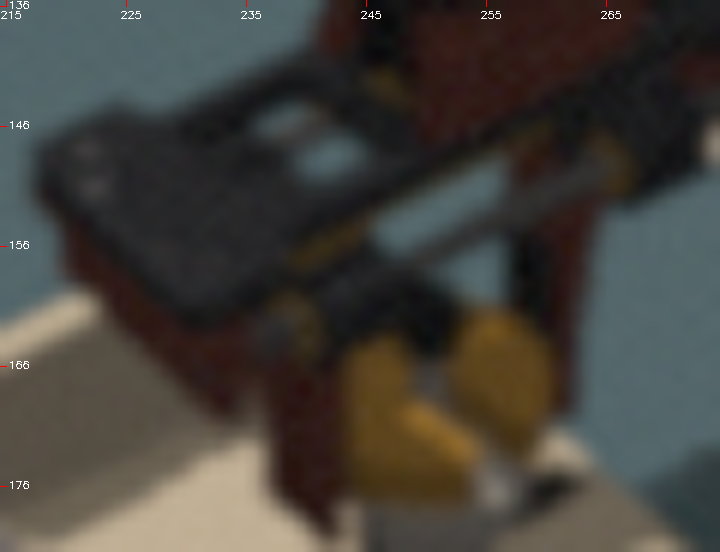

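The picture shows the disc turned, with its slot mouth toward the lower right at (257,176) and the stem inside near (250,167). Nothing touched during the turn. I'll now feel for centring.

Run:
```python
from g import *
o=down(73); base=stem-.001*n
def feel(d,l):
    for k in range(1,9):
        arm.move_linear(base+.0006*k*d,o,vel=.012); arm.sleep(.08)
        s=arm.read_state(); f=(s["wrist_force"]-f0)@d; e=(s["eef_pos"]-stem)@d
        print(l,k,"pos %.4f F %.2f"%(e,f))
        if f<-3: break
    arm.move_linear(base,o,vel=.02)
feel(n,"+n")
feel(u,"+u"); feel(-u,"-u")
rep("end")
```

```text
+n 1 pos -0.0004 F 0.20
+n 2 pos 0.0002 F 0.62
+n 3 pos 0.0008 F -0.20
+n 4 pos 0.0014 F 1.66
+n 5 pos 0.0016 F -3.18
+u 1 pos 0.0006 F -0.67
+u 2 pos 0.0012 F 0.73
+u 3 pos 0.0018 F -0.49
+u 4 pos 0.0021 F -4.37
-u 1 pos 0.0005 F -0.08
-u 2 pos 0.0012 F 0.51
-u 3 pos 0.0018 F 0.20
-u 4 pos 0.0023 F -0.57
-u 5 pos 0.0025 F -5.46
end 23.27 rel stem u -0.0002 n -0.0010 z 0.1329 F 0.35 0.52 -0.19 T [-0.02  -0.037 -0.027]
```

Free play is +2.0/-2.4 mm sideways, and the slot end touches at +1.5 mm. The centred position is therefore u=-0.2 mm, n=+0.5 mm. Next I'll lower the disc, release it and look.

Run:
```python
from g import *
o=down(73); b=stem-.0002*u+.0005*n
arm.move_linear(b,o,vel=.02)
at=lambda z: np.array([b[0],b[1],z])
arm.move_linear(at(.1285),o,vel=.03); arm.sleep(.1); rep("hover")
z=.1285
for i in range(12):
    z-=.0005; arm.move_linear(at(z),o,vel=.01); arm.sleep(.06)
    s=arm.read_state(); fz=s["wrist_force"][2]-f0[2]
    print("%.4f %.4f %.2f"%(z,s["eef_pos"][2],fz))
    if fz>2.5: break
arm.gripper_open(); arm.sleep(.2); rep("open")
arm.move_linear(at(.25),o,vel=.12); rep("up")
d=arm.get_image("scene"); cv2.imwrite("pics/g1.png",crop(cv2.cvtColor(d["image"],cv2.COLOR_RGB2BGR),205,146,70,54,10))
```

```text
hover 23.92 rel stem u -0.0002 n 0.0005 z 0.1284 F -0.55 0.18 1.01 T [-0.126 -0.028 -0.023]
0.1280 0.1281 0.33
0.1275 0.1275 0.55
0.1270 0.1269 0.46
0.1265 0.1265 -0.08
0.1260 0.1263 2.63
open 26.29 rel stem u -0.0002 n 0.0005 z 0.1260 F 0.03 0.82 3.04 T [-0.066 -0.035  0.022]
up 27.48 rel stem u -0.0005 n 0.0005 z 0.2488 F -0.88 1.36 2.74 T [-0.025 -0.054  0.038]
```

View pics/g1.png

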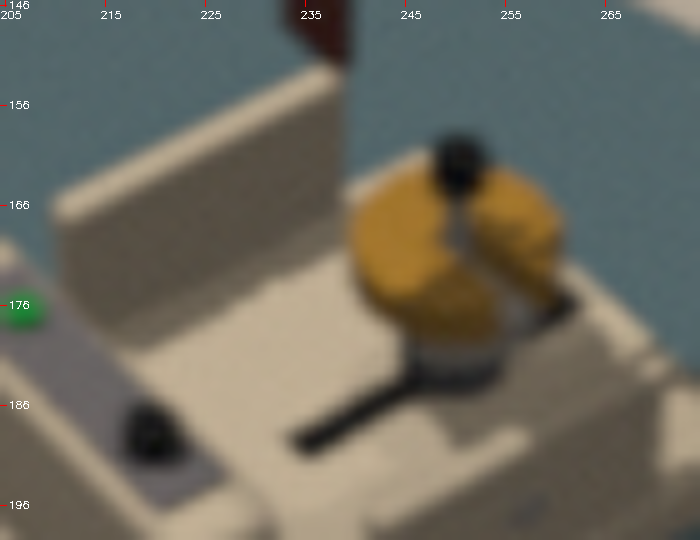

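The disc lies flat on the grey weight around (250,170), with its slot crossing the groove direction. I'll move the arm clear and check from both views.

Run:
```python
from g import *
from ov import *
arm.movep([.35,.25,.30],down(73)); 
S=arm.get_image("scene");T=arm.get_image("top")
b=stem-.0002*u+.0005*n
t,bo=disc(b[0],b[1],.065,73)
overlay(S,[(t,(0,255,0)),(bo,(255,255,0))],(225,150,50,40,10),"pics/h_s.png",(-.7,0))
overlay(T,[(t,(0,255,0))],(235,180,60,50,10),"pics/h_t.png",(-.7,.3))
cv2.imwrite("pics/h_all.png",cv2.cvtColor(S["image"],cv2.COLOR_RGB2BGR))
print(arm.read_state()["time"])
a,c=cv2.imread("pics/h_s.png"),cv2.imread("pics/h_t.png")
```

```text
29.125
```

View pics/h_s.png

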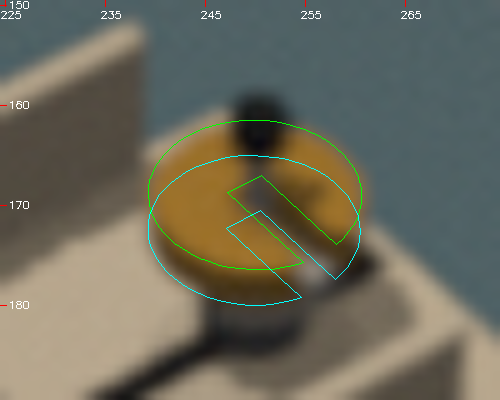

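View pics/h_t.png

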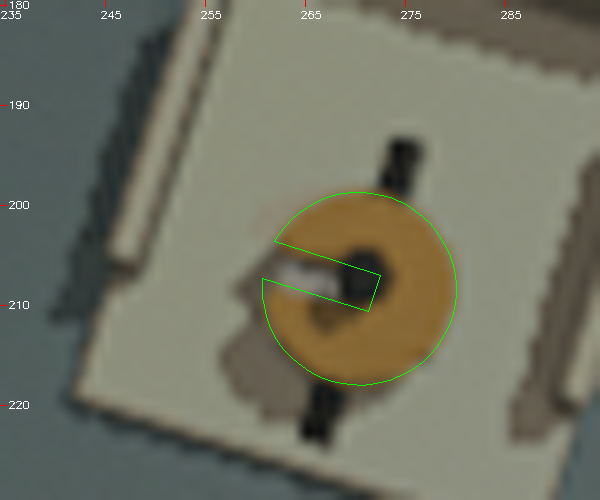

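View pics/h_all.png

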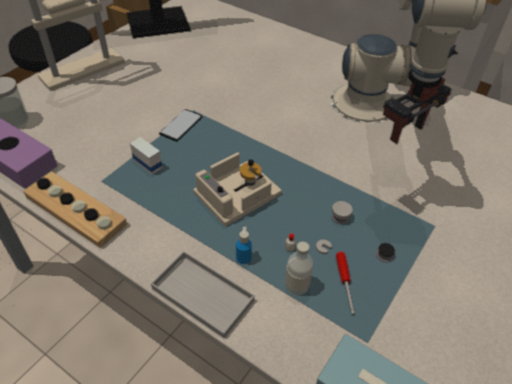

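Both views match the prediction. The disc outline is at (270,208) in the top view, its slot perpendicular to the groove, and the bystanders haven't moved. I'll hand the job in.

```bash
python3 -c "
from plant import arm
arm.finish_job(); print(arm.read_state()['time'])"
```

```text
the job is handed in; nothing more can be done
the job is handed in; nothing more can be done
```

The brass weight is on the hanger, lying on the grey weight with the two slots crossed, and I handed the job in at about 29 s of the 64 s allowed.

- **Sliding on:** I brought it in from the open front with its slot in line with the grey one's. The stem reached the slot's end within about 1 mm of where the cameras put it. A steady push of up to 8.5 N showed it was fully home, which is under the 10 N limit.
- **Turning and centring:** I backed off 1 to 2 mm and turned it 90° in the air with no contact. I then felt the slot's sides and end with up to about 5.5 N and centred the disc. I lowered it until it pressed with about 2.6 N, at the expected height.
- **Last checks:** With the arm clear, both pictures show the disc lying flat within about 1 px (roughly 3 mm) of where I meant it. Its slot is across the groove, and in the scene picture the other objects look unmoved.
- **Disagreements:** The two cameras differ by a steady 3 mm or so. I averaged them and relied on the contacts for the final position. The early light touches left almost no force on the tool, so I repeated them with the steady push.

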